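# Serve the truffle dish on the lifter, turned a quarter

### The job

Take the cake lifter by its upright grip, slide its blade between the rails of the raised wire rack under the blue dish and lift the dish clear of the rack, then turn it level through a quarter turn (either way round), so that its two yellow ears, which now stick out across the rails, point along the direction of the rails. The chocolate ball must stay in the middle of the dish all the while; do not touch dish or ball with the gripper or arm, and leave the tea box, the red jar and the yellow tin where they are. Finish holding it out ready to be taken: lifter still in the gripper, the dish still and level on the lifter alone, at least 5 cm higher than it stood on the rack.

Things in the scene. Friction and masses are not known exactly. Their poses are not given: they have to be found in the camera images.
- lifter: cake lifter, 0.18 kg, lying flat on the worktop. Origin: underside of the blade straight below the grip; x along the blade to its tip (at the start to the robot's left and ahead), z up. Dark steel blade 3 mm thick, 56 mm wide (last 15 mm: 44), from x = -20 to +150 mm. Stem 12 (x) by 24 mm, on it an upright wooden grip 24 mm along x, 34 mm along y, from 55 to 115 mm above the underside
- rack: raised dark wire rack, fixed. Origin: on the worktop under its centre; x along its two rails (roughly world +y), z up. Rails 8 mm round, 140 mm long, at y = -42 and +42 mm, tops 150 mm above the worktop; 76 mm clear between them, open at both ends, nothing between them above 33 mm. Legs at x = -45 and +45 mm. Fixed clutter up to 105 mm high stands near, bottles up to 275 mm towards the robot
- dish: shallow round blue dish, 0.12 kg, 128 mm across, rim 21 mm high. Origin: centre of its flat underside (104 mm across); z up, y along its two yellow ears (tips at y = -81 and +81 mm, 44 mm wide, 18 mm up). Inside it falls at 6 degrees to the middle, 5 mm above the underside. At the start it stands centred on the rails within 5 mm, ears across them within 3 degrees
- truffle_center (a point): centre of the hard chocolate ball, 32 mm across, 0.03 kg, that lies loose in the middle of the dish and rolls easily
- tea_box: dark tea carton 68 x 136 x 69 mm, loose bystander; origin: centre of its underside
- jar_red: red sauce jar with black lid, 65 mm across, 82 mm high, loose bystander; origin: centre of its underside
- balm_tin: round yellow tin, 56 mm across, 20 mm high, loose bystander; origin: centre of its underside
- truffle: the same chocolate ball; its origin is a point on its surface and turns with it, so use its centre instead
- blender: white blender, fixed equipment in the way to the right of the lifter: about 170 mm across, 355 mm high; origin: centre of its underside
There are look-alikes about, which are no part of the job. There is more than one size of the truffle; the job needs the middle-sized.

How it is judged:
On the way:
1. the dish is raised clear of the rack on the lifter, not yet turned (its ears within 30 degrees of square to the rails), ball within 12 mm of its middle (contact force between lifter and dish above 0.3 N and contact force between the fingers and lifter above 2 N and contact force between rack and dish below 0.05 N and horizontal distance between truffle_center and dish below 0.012 m and height (world z) of dish above 0.16 m and angle between the y axis of dish and the y axis of rack, either way round below 0.52 rad), for 0.2 s.
At the end, for the whole second after the job is handed in: The dish is carried by the lifter alone, the lifter by the gripper: dish underside at least 200 mm above the worktop (50 mm above the rails), ears within 10 degrees of the rails' direction, level within 5 degrees, dish at rest, ball at rest within 12 mm of its middle (contact force between lifter and dish above 0.3 N and contact force between the fingers and lifter above 2 N and contact force between rack and dish below 0.05 N and horizontal distance between truffle_center and dish below 0.012 m and distance between truffle_center and dish below 0.03 m and height (world z) of dish above 0.2 m and angle between the y axis of dish and the x axis of rack, either way round below 0.175 rad and angle between dish's own z axis and vertical below 0.09 rad and linear speed of dish below 0.03 m/s and linear speed of truffle below 0.06 m/s); the arm keeps its last pose, push and grip.
It fails at once if the ball rolls more than 30 mm from the middle of the dish (horizontal distance between truffle_center and dish above 0.03 m).
It fails at once if the gripper or arm touches the dish or the ball (contact force between any of the fingers, the arm and dish above 0.5 N or contact force between any of the fingers, the arm and truffle above 0.5 N).
It fails at once if the tea box, red jar or yellow tin is moved by more than 30 mm (distance of any of tea_box, jar_red, balm_tin from where it was at the start of the episode above 0.03 m).
It also fails if it takes over 69 s, if anything falls off the work surface, if the arm or the gripper's body presses on something with over 40 N, if the wrist force passes 120 N, or if a joint passes its speed limit or range.

### The arm

A 6-joint arm with a two-finger parallel gripper is mounted at the origin on a cart in front of the work surface, level with it; the furniture and walls round the work are solid. World frame = base frame: x ahead of the robot, y to its left, z up, the work surface at z = 0. Lengths are in m, angles in rad, forces in N, time in s.
With the tool pointing down it reaches from about 0.15 to 0.775 m from the base axis. Payload 6.1 kg.
Tool frame: the origin (TCP) lies between the finger pads; the fingertips stand 19 mm ahead of it and the grasp point (between the pads) is the TCP; z points along the fingers, y is the line along which they close (so a half turn about z gives the same grasp; the last joint's range is limited). The gripper opens to 85 mm and grips with 20 to 120 N. Pads are 22 mm wide; open, the fingers measure 114 mm over their backs; the gripper's body (76 mm by 85 mm) begins 54 mm behind the grasp point. The pads swing forward as they close: fully open they stand 13 mm farther back than shut.
Start: joints at [0, 0.126, -0.04, 1.405, 0, 1.571], TCP at [0.525, -0, 0.25] pointing down, gripper open.
Joint ranges: [-2.72, 2.72], [-0.95, 1.95], [-1.27, 1.35], [-1.78, 2.02], [-1.46, 1.47], [-3.14, 3.14]. Speed limits (rad/s): [2.39, 2.39, 3.01, 3.14, 3.14, 3.14].

### API

Orientations are given as a 3x3 rotation matrix whose columns are the frame's x, y, z axes.
In Python, from plant import * gives the robot as it stands.
- The arm moves only by the shell command python3 -m handwheel 'ROWS'. ROWS is JSON, a list of rows, each a list of 5 numbers: the shift along the world's x, y, z in units of 50 mm (1.0 is 50 mm), then the turn about the world's z in units of 6 degrees (1.0 is 6 degrees), then the closure, from -1 (fully open) to 1 (shut), so that 0 is half open. A call has 1 to 12 rows; each row is the pose to reach, as a shift and turn from the pose commanded when the call began; what a row does not reach only later rows make up. A row lasts 1/8 s, in which the tool goes at most 62.5 mm and 10.7 degrees, less where a joint would pass 70% of its speed; a pose out of reach is approached as far as the arm can. A call with a gripper value outside its range is refused whole. The fingers move at their own pace and stop on an object; the grip force is fixed at half the most. Time passes only in rows, so rows that repeat a pose let the fingers close. It gives the time, the measured TCP pose, the force, the opening and the grip force at its end, in the units of the state.
- sense(): the state, without advancing time (a new reading comes with each control period).
- camera(name): name is "scene" or "side" or "wrist"; returns a dict with "img" (384x512x3 uint8, blue, green, red), "fx", "fy", "cx", "cy" (pixels), "R" (3x3) and "t" (3): a world point X has camera coordinates R X + t. Camera axes: x right, y down, z forward; pixel columns grow to the right and rows downward; lengths in m; the calibration is good to about 2 mm. A picture is of the moment at which its call begins. There is no depth.
- sign_off(): hands the job in; it is judged then, once.
The state is a dict: "clock": time; "joint_positions": joint angles; "joint_velocities": joint speeds; "tau": joint torques, N m; "tcp_pos": TCP position; "ee_rot": TCP orientation; "ft_force": force on the tool from outside, world axes, zero at the start; "torque": the same for the moment, N m; "width": finger opening in m; "finger_force": force on a finger pad.
Only numpy, scipy, OpenCV 4.12 (cv2) and the standard library are available. Lean on these libraries where they do the work, as an engineer would, in place of code of your own. Each camera call takes 0.05 s, during which the arm holds its last target. There are 200 camera calls.

## Working session

There is one attempt and no reset: what is moved stays moved. The work goes in short steps, Python scripts to look and compute and a shell command to move; the robot and the scene stay as the last step left them, time stands still between calls to the robot, and variables do not carry over. Pictures are saved under pics/ and viewed, at most 10 in all, crops included, and the job is handed in when it is done.

```bash
mkdir -p pics; ls; python3 - <<'E'
from plant import *
import cv2,numpy as np
for n in("scene","side","wrist"):
    c=camera(n);cv2.imwrite(f"pics/{n}0.png",c["img"])
    R=np.array(c["R"]);print(n,c["fx"],c["cx"],c["cy"],(-R.T@np.array(c["t"])).round(3),R.round(2).tolist())
s=sense();print(s["clock"],s["tcp_pos"],s["ee_rot"],s["width"])
a=cv2.imread("pics/scene0.png");b=cv2.imread("pics/side0.png")
cv2.imwrite("pics/both0.png",cv2.resize(np.vstack([a,b]),None,fx=.78,fy=.78))
E
```

```text
pics
scene 378.8444500057589 263.70469086838483 191.5918576033111 [0.755 0.782 0.687] [[-0.98, 0.22, -0.01], [0.14, 0.6, -0.79], [-0.17, -0.77, -0.62]]
side 368.33101570179736 250.25001699037887 192.26718239137622 [0.594 0.65  0.757] [[-1.0, 0.01, 0.02], [-0.0, 0.72, -0.69], [-0.02, -0.69, -0.72]]
wrist 327.827325885329 253.505697927769 196.75718896500436 [0.525 0.072 0.372] [[1.0, 0.0, -0.0], [0.0, -0.96, 0.28], [-0.0, -0.28, -0.96]]
0.15 [5.24712656e-01 6.73720379e-06 2.49717316e-01] [[-1.78713390e-05  9.99999273e-01 -1.20598289e-03]
 [ 1.00000000e+00  1.78812862e-05  8.23746453e-06]
 [ 8.25902306e-06 -1.20598274e-03 -9.99999273e-01]] 0.08517953595888986
```

View pics/scene0.png

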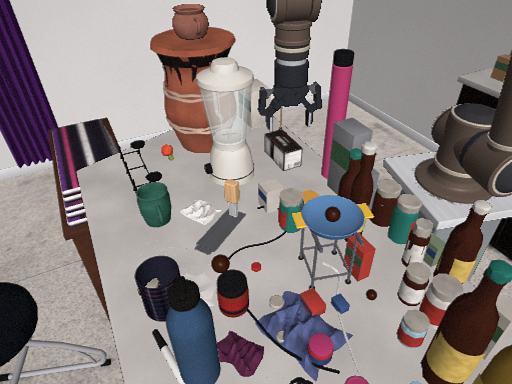

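View pics/side0.png

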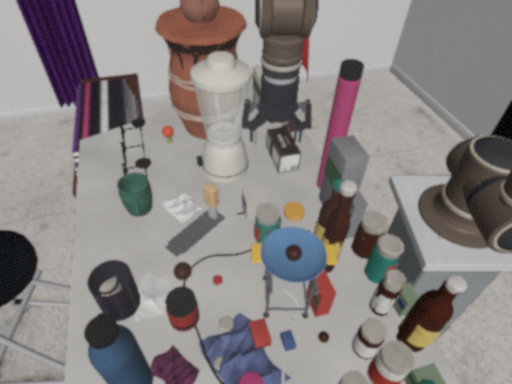

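View pics/wrist0.png

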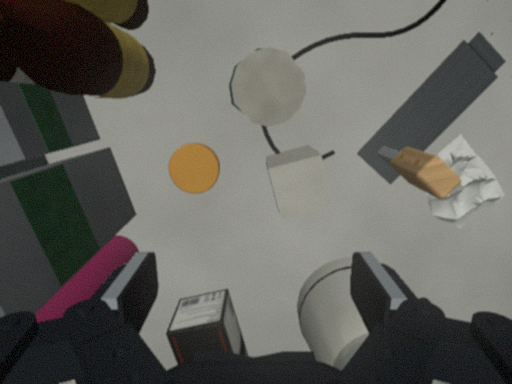

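The lifter's grip is at scene (232,190) and its blade runs to (205,248). The blue dish is at (333,215) on the rack, with yellow ears at (299,219) and (370,212). There are three brown balls: (333,214) lying in the dish, a large one at (221,263) and a small one at (372,295), both on the worktop. The one in the dish fits as the middle size. The red jar is at (232,292), the yellow tin at (310,200) and the tea carton at (283,148).

```bash
cat > h.py <<'E'
import numpy as np,cv2
def ray(c,u,v):
    R=np.array(c["R"]);t=np.array(c["t"]);d=R.T@np.array([(u-c["cx"])/c["fx"],(v-c["cy"])/c["fy"],1.]);return -R.T@t,d
def plane(c,u,v,z):
    o,d=ray(c,u,v);return o+d*(z-o[2])/d[2]
def tri(c1,p1,c2,p2):
    A=np.zeros((3,3));b=np.zeros(3);L=[]
    for c,p in((c1,p1),(c2,p2)):
        o,d=ray(c,*p);d/=np.linalg.norm(d);P=np.eye(3)-np.outer(d,d);A+=P;b+=P@o;L.append((o,P))
    X=np.linalg.solve(A,b);return X,max(np.linalg.norm(P@(X-o)) for o,P in L)
def proj(c,X):
    q=np.array(c["R"])@X+np.array(c["t"]);return np.array([c["fx"]*q[0]/q[2]+c["cx"],c["fy"]*q[1]/q[2]+c["cy"]])
def blobs(img,lo,hi,roi,amin=30):
    x0,y0,x1,y1=roi;m=np.zeros(img.shape[:2],np.uint8)
    m[y0:y1,x0:x1]=cv2.inRange(cv2.cvtColor(img,cv2.COLOR_BGR2HSV),lo,hi)[y0:y1,x0:x1]
    m=cv2.morphologyEx(m,cv2.MORPH_OPEN,np.ones((2,2)))
    cs=[k for k in cv2.findContours(m,0,2)[0] if cv2.contourArea(k)>amin];return sorted(cs,key=cv2.contourArea,reverse=True)
E
python3 - <<'E'
from plant import *
from h import *
np.set_printoptions(precision=4,suppress=True)
S,D,W=camera("scene"),camera("side"),camera("wrist")
def show(n,c,lo,hi,roi,amin=30,k=3):
    for b in blobs(c["img"],lo,hi,roi,amin)[:k]:
        M=cv2.moments(b);r=cv2.minAreaRect(b);print(n,"cent",np.round([M["m10"]/M["m00"],M["m01"]/M["m00"]],1),"A",cv2.contourArea(b),"box",cv2.boundingRect(b),"rect",np.round(cv2.boxPoints(r)).tolist(), "ell",np.round(cv2.fitEllipse(b)[0],1) if len(b)>5 else "")
show("dishS",S,(95,80,60),(120,255,255),(280,180,390,260),200)
show("dishD",D,(95,80,60),(120,255,255),(240,210,350,290),200)
show("earS",S,(15,100,120),(35,255,255),(280,180,390,260),20)
show("earD",D,(15,100,120),(35,255,255),(240,230,350,290),20)
show("ballS",S,(0,60,10),(15,255,120),(318,200,348,230),20,1)
show("ballD",D,(0,60,10),(15,255,120),(280,240,305,268),20,1)
show("gripS",S,(5,80,80),(25,255,255),(220,170,245,210),20,1)
show("gripD",D,(5,80,80),(25,255,255),(198,175,225,215),20,1)
show("gripW",W,(5,80,80),(25,255,255),(380,130,480,210),20,1)
g=cv2.inRange(cv2.cvtColor(W["img"],cv2.COLOR_BGR2HSV),(0,0,50),(180,70,110));g[:, :345]=0;g[230:]=0
b=max(cv2.findContours(g,0,2)[0],key=cv2.contourArea)
print(cv2.approxPolyDP(b,4,True)[:,0].tolist())
for p in cv2.approxPolyDP(b,4,True)[:,0]: print(p,plane(W,*p,.003)[:2])
im=cv2.resize(D["img"][150:384,150:410],None,fx=2.5,fy=2.5);cv2.imwrite("pics/c1.png",im)
E
```

```text
dishS cent [333.4 217.5] A 2054.5 box (302, 196, 63, 45) rect [[302.0, 196.0], [364.0, 196.0], [364.0, 240.0], [302.0, 240.0]] ell [333.3 217.6]
dishD cent [294. 255.] A 2636.5 box (263, 229, 63, 53) rect [[263.0, 229.0], [325.0, 229.0], [325.0, 281.0], [263.0, 281.0]] ell [294. 255.]
earS cent [299.4 221.1] A 126.0 box (293, 213, 14, 17) rect [[292.0, 214.0], [301.0, 211.0], [307.0, 228.0], [298.0, 231.0]] ell [299.6 221.6]
earS cent [366.6 211.9] A 110.0 box (359, 204, 16, 20) rect [[359.0, 205.0], [369.0, 202.0], [375.0, 220.0], [365.0, 223.0]] ell [367.1 213.7]
earS cent [309.6 196.1] A 101.5 box (304, 191, 15, 13) rect [[300.0, 194.0], [313.0, 187.0], [319.0, 196.0], [305.0, 204.0]] ell [307.8 196.6]
earD cent [331.2 250.2] A 295.5 box (316, 231, 27, 36) rect [[315.0, 232.0], [334.0, 225.0], [348.0, 261.0], [329.0, 268.0]] ell [330.7 248. ]
earD cent [256.9 253.8] A 137.0 box (253, 244, 9, 20) rect [[253.0, 244.0], [261.0, 244.0], [261.0, 263.0], [253.0, 263.0]] ell [256.7 253.6]
ballS cent [333.5 215.1] A 143.0 box (327, 208, 14, 15) rect [[324.0, 215.0], [334.0, 206.0], [343.0
[... 377 characters left out ...]
, 13, 22) rect [[205.0, 185.0], [217.0, 184.0], [218.0, 206.0], [207.0, 207.0]] ell [211.7 195.4]
gripW cent [428.4 171.6] A 1672.0 box (392, 148, 69, 51) rect [[391.0, 163.0], [410.0, 137.0], [464.0, 177.0], [444.0, 203.0]] ell [430.  173.2]
[[479, 32], [467, 43], [461, 41], [357, 152], [389, 183], [400, 174], [429, 193], [389, 162], [404, 146], [423, 150], [496, 77], [504, 60]]
[479  32] [0.7555 0.1386]
[467  43] [0.7452 0.1283]
[461  41] [0.7386 0.1301]
[357 152] [0.6418 0.0154]
[389 183] [ 0.6822 -0.0206]
[400 174] [ 0.6936 -0.01  ]
[429 193] [ 0.7304 -0.0327]
[389 162] [0.6793 0.004 ]
[404 146] [0.694  0.0222]
[423 150] [0.716  0.0177]
[496  77] [0.782  0.0952]
[504  60] [0.7869 0.112 ]
```

View pics/c1.png

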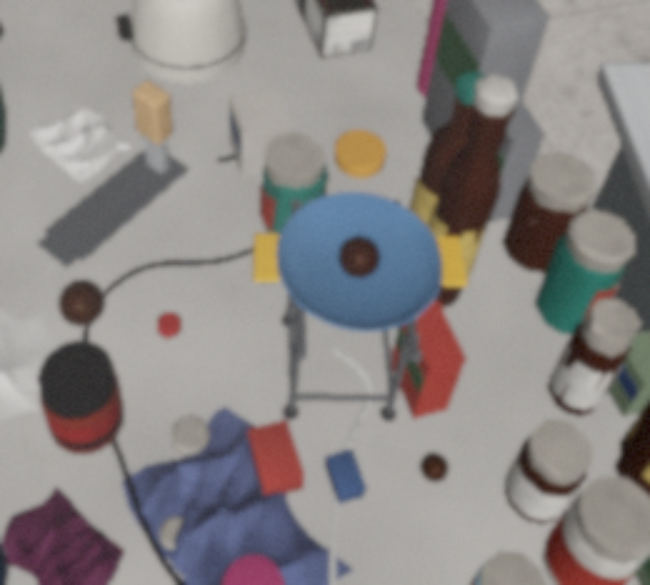

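```bash
python3 - <<'E'
from plant import *
from h import *
np.set_printoptions(precision=3,suppress=True)
S,D,W=camera("scene"),camera("side"),camera("wrist")
print("ball",tri(S,(333.5,215.1),D,(294.7,253.4)))
for n,c,p in(("dishS",S,(333.3,217.6)),("dishD",D,(294,255))): print(n,plane(c,*p,.169))
print("grip",tri(S,(232.2,191.4),D,(211.7,195.5)))
# ear outer-edge midpoints, top at z=.168
for n,c,a,b in(("earsS",S,(295.5,222),(371,211)),("earsD",D,(253,253.8),(337,252.5))):
    P,Q=plane(c,*a,.168),plane(c,*b,.168);d=P-Q;print(n,P,Q,np.linalg.norm(d),np.degrees(np.arctan2(d[1],d[0])))
# rack bottom feet seen in side crop
for u,v in((291,411),(389,411)):
    print("foot",plane(D,150+u/2.5,150+v/2.5,.005))
print("jar beside rack lid",tri(S,(291,196),D,(150+296/2.5,150+158/2.5)))
print("white box",plane(W,292,157,.06)); 
print("bottles tops",tri(S,(371,148),D,(150+496/2.5,150+95/2.5)),tri(S,(355,155),D,(150+468/2.5,150+88/2.5)))
print("blender base",plane(D,222,172,0), "blender lid",tri(S,(223,65),D,(222,62)))
print("grey box top",tri(S,(352,128),D,(347,150)),"pink",tri(S,(343,56),D,(350,68)))
print("tea",plane(S,283,148,.05),"redjar",tri(S,(232,281),D,(181,295)),"tin",plane(D,294,211,.02))
print("bluebottle",tri(S,(183,288),D,(102,328)),"mug",tri(S,(155,190),D,(136,183)))
E
```

```text
ball (array([0.494, 0.246, 0.17 ]), np.float64(0.0003330164883399341))
dishS [0.497 0.252 0.169]
dishD [0.496 0.249 0.169]
grip (array([0.672, 0.015, 0.087]), np.float64(0.00015666505029301458))
earsS [0.575 0.246 0.168] [0.413 0.25  0.168] 0.1618641513618546 -1.17990452072078
earsD [0.574 0.245 0.168] [0.412 0.242 0.168] 0.1622179364911543 1.138740845624182
foot [0.542 0.289 0.005]
foot [0.458 0.29  0.005]
jar beside rack lid (array([0.534, 0.082, 0.098]), np.float64(0.0008069645041698664))
white box [0.562 0.019 0.06 ]
bottles tops (array([0.397, 0.173, 0.273]), np.float64(0.0017596600720951648)) (array([0.396, 0.108, 0.215]), np.float64(0.0017915258227145141))
blender base [ 0.657 -0.165  0.   ] blender lid (array([ 0.647, -0.19 ,  0.339]), np.float64(0.002612467448982034))
grey box top (array([ 0.355, -0.004,  0.22 ]), np.float64(0.00048652931258890867)) pink (array([ 0.362, -0.098,  0.371]), np.float64(0.0011856902923361762))
tea [ 0.475 -0.217  0.05 ] redjar (array([0.718, 0.279, 0.066]), np.float64(0.0031757914211591244)) tin [0.458 0.007 0.02 ]
bluebottle (array([0.796, 0.421, 0.24 ]), np.float64(0.0019066123346054042)) mug (array([ 0.862, -0.009,  0.106]), np.float64(0.0009029060253570207))
```

```bash
python3 -m handwheel '[[1,0.1,0,1.7,-1],[2,0.2,0,3.4,-1],[2.95,0.28,0,5.1,-1],[2.95,0.28,-0.5,6.8,-1],[2.95,0.28,-1,8.25,-1],[2.95,0.28,-1,8.25,-1],[2.95,0.28,-1,8.25,-1]]'
python3 - <<'E'
from plant import *
from h import *
np.set_printoptions(precision=3,suppress=True)
s=sense();print(s["joint_positions"],s["tcp_pos"],s["ee_rot"])
W=camera("wrist");cv2.imwrite("pics/w1.png",W["img"])
for z in(.115,.055):
    for a in(-12,12):
        for b in(-17,17):
            t=np.radians(49.5);X=np.array([.673,.014,z])+[a/1e3*np.cos(t)-b/1e3*np.sin(t),a/1e3*np.sin(t)+b/1e3*np.cos(t),0];print(z,a,b,proj(W,X))
E
```

```text
clock: 1.32
tcp_pos: [0.6726, 0.014, 0.2014]
ee_rot: [[-0.759, 0.651, 0.001], [0.651, 0.759, 0.0], [-0.001, 0.001, -1.0]]
ft_force: [-0.7, -0.2, 0.2]
width: 0.0854
finger_force: 0.0
[0.021 0.415 0.232 1.387 0.    0.73 ] [0.673 0.014 0.201] [[-0.759  0.651  0.001]
 [ 0.651  0.759  0.   ]
 [-0.001  0.001 -1.   ]]
0.115 -12 -17 [236.572 234.778]
0.115 -12 17 [235.707 187.043]
0.115 12 -17 [271.412 234.693]
0.115 12 17 [272.106 186.958]
0.055 -12 -17 [239.92  207.306]
0.055 -12 17 [239.355 168.633]
0.055 12 -17 [267.688 207.24 ]
0.055 12 17 [268.104 168.567]
```

View pics/w1.png

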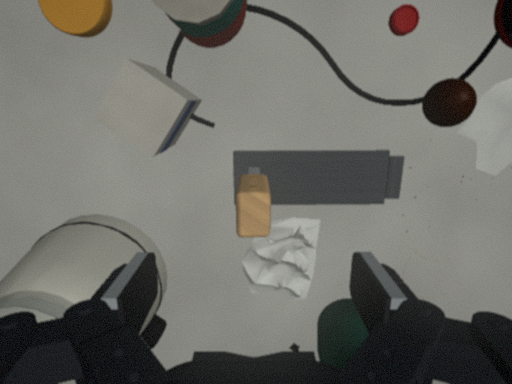

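The wrist picture shows the wooden grip at (253,212) midway between the fingers, with the blade running straight along the closing line. The predicted top edges match to about 3 px, so I'll go down and grip.

```bash
python3 -m handwheel '[[0,0,-0.8,0,-1],[0,0,-1.6,0,-1],[0,0,-2.25,0,-1],[0,0,-2.25,0,-1],[0,0,-2.25,0,1],[0,0,-2.25,0,1],[0,0,-2.25,0,1],[0,0,-2.25,0,1],[0,0,-2.25,0,1],[0,0,-2.25,0,1],[0,0,-2.25,0,1],[0,0,-2.25,0,1]]'
python3 -m handwheel '[[0,0,0.2,0,1],[0,0,0.5,0,1],[0,0,1,0,1],[0,0,1.6,0,1],[0,0,2.2,0,1],[0,0,2.6,0,1],[0,0,2.6,0,1]]'
```

```text
clock: 2.88
tcp_pos: [0.6732, 0.014, 0.0891]
ee_rot: [[-0.76, 0.649, 0.002], [0.649, 0.76, -0.0], [-0.002, 0.001, -1.0]]
ft_force: [-0.8, 0.0, 6.4]
width: 0.0231
finger_force: 59.6
clock: 3.75
tcp_pos: [0.6733, 0.014, 0.2203]
ee_rot: [[-0.76, 0.649, 0.004], [0.649, 0.76, 0.0], [-0.003, 0.003, -1.0]]
ft_force: [0.7, -0.4, -2.5]
width: 0.0235
finger_force: 59.0
```

```bash
python3 -m handwheel '[[-0.3,-0.1,0,1,1],[-0.7,-0.2,0,2.2,1],[-1.1,-0.2,0,3.4,1],[-1.5,-0.2,0,4.6,1],[-2,-0.2,0,5.7,1],[-2.5,-0.2,0,6.75,1],[-3,-0.2,0,6.75,1],[-3.3,-0.2,0,6.75,1],[-3.5,-0.2,0,6.75,1],[-3.5,-0.2,0,6.75,1],[-3.5,-0.2,0,6.75,1],[-3.5,-0.2,0,6.75,1]]'
python3 - <<'E'
from plant import *
from h import *
np.set_printoptions(precision=3,suppress=True)
S,D,W=camera("scene"),camera("side"),camera("wrist")
a=S["img"][150:300,170:420];b=D["img"][160:310,160:410]
cv2.imwrite("pics/m2.png",cv2.resize(np.vstack([a,b]),None,fx=2,fy=2,interpolation=cv2.INTER_CUBIC))
cv2.imwrite("pics/w2.png",W["img"])
for n,c in(("S",S),("D",D),("W",W)):
    print(n,"tip corners pred",[proj(c,np.array([.498+k,.154,.134])).round(1).tolist() for k in(-.022,.022)],"back",[proj(c,np.array([.498+k,-.016,.134])).round(1).tolist() for k in(-.028,.028)])
E
```

```text
clock: 5.25
tcp_pos: [0.498, 0.004, 0.2176]
ee_rot: [[-1.0, 0.0, -0.0], [0.0, 1.0, 0.0], [0.0, 0.0, -1.0]]
ft_force: [0.1, -0.0, -1.6]
width: 0.0233
finger_force: 59.1
S tip corners pred [[324.9, 199.6], [306.5, 202.4]] back [[305.1, 159.6], [284.6, 162.3]]
D tip corners pred [[297.5, 227.5], [277.2, 227.5]] back [[293.1, 173.6], [270.5, 173.5]]
W tip corners pred [[485.6, 180.8], [472.6, 243.2]] back [[222.7, 171.6], [224.9, 251.2]]
```

View pics/m2.png

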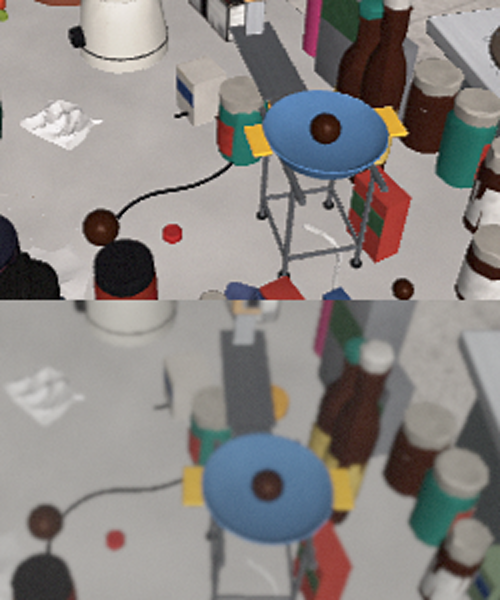

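View pics/w2.png

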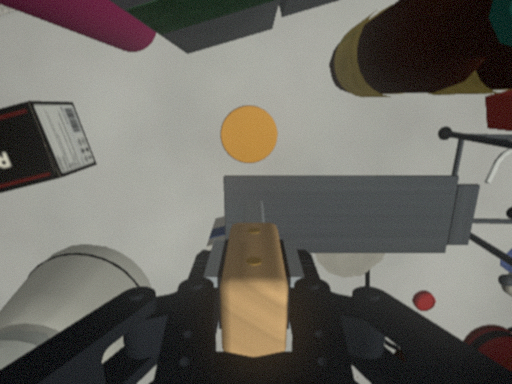

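The tip is at wrist (470,213), level and matching the prediction. In the scene crop the blade points between the rails, below the dish. Next I'll insert along +y.

```bash
python3 -m handwheel '[[0,0.2,0,0,1],[0,0.5,0,0,1],[0,0.8,0,0,1],[0,1.1,0,0,1],[0,1.4,0,0,1],[0,1.7,0,0,1],[0,2,0,0,1],[0,2.3,0,0,1],[0,2.6,0,0,1],[0,2.85,0,0,1],[0,2.95,0,0,1],[0,2.95,0,0,1]]'
python3 - <<'E'
from plant import *
from h import *
s=sense();print(s["tcp_pos"],s["ft_force"])
W,S=camera("wrist"),camera("scene");cv2.imwrite("pics/m3.png",np.vstack([W["img"][:,:],cv2.resize(S["img"][170:300,240:420],(512,370))])[:, :].copy()[::1]) 
im=cv2.imread("pics/m3.png");cv2.imwrite("pics/m3.png",cv2.resize(im,None,fx=.79,fy=.79))
E
```

```text
clock: 6.9
tcp_pos: [0.4975, 0.1517, 0.2177]
ee_rot: [[-1.0, -0.001, -0.0], [-0.001, 1.0, -0.0], [0.0, -0.0, -1.0]]
ft_force: [-0.7, -0.4, -1.6]
width: 0.0233
finger_force: 59.1
[0.49745218 0.15172466 0.21772273] [-0.69316367 -0.43327633 -1.60484253]
```

View pics/m3.png

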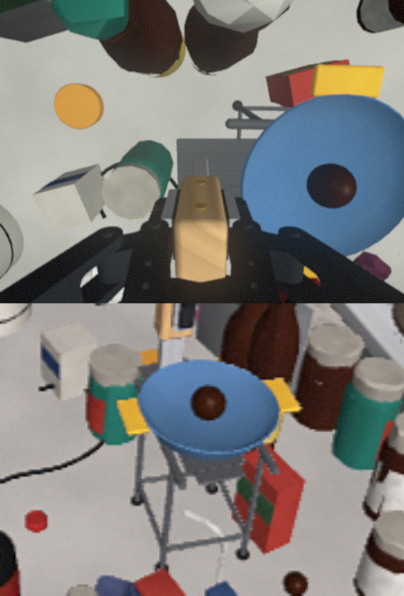

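The blade lies between the rails under the dish with a gap either side, and the fingers sit well above the rim. I'll raise slowly through contact.

```bash
python3 -m handwheel '[[0,0,0.1,0,1],[0,0,0.2,0,1],[0,0,0.25,0,1],[0,0,0.28,0,1],[0,0,0.31,0,1],[0,0,0.34,0,1],[0,0,0.37,0,1],[0,0,0.4,0,1],[0,0,0.43,0,1],[0,0,0.46,0,1],[0,0,0.49,0,1],[0,0,0.52,0,1]]'
python3 -m handwheel '[[0,0,0.03,0,1],[0,0,0.06,0,1],[0,0,0.1,0,1],[0,0,0.14,0,1],[0,0,0.18,0,1],[0,0,0.22,0,1],[0,0,0.26,0,1],[0,0,0.28,0,1],[0,0,0.28,0,1],[0,0,0.28,0,1],[0,0,0.28,0,1]]'
cat > m.py <<'E'
from plant import *
from h import *
np.set_printoptions(precision=3,suppress=True)
S,D=camera("scene"),camera("side")
def c(C,lo,hi,near,r,amin=20):
    u,v=proj(C,near).astype(int);B=blobs(C["img"],lo,hi,(max(u-r,0),max(v-r,0),u+r,v+r),amin)
    if not B:return None
    return B
s=sense();t=s["tcp_pos"];y=np.array(s["ee_rot"])[:,1];n=t+y*.095*(1);n[2]=t[2]-.05
dc=[];bc=[]
for C in(S,D):
    k=c(C,(95,80,60),(120,255,255),n,50,200)[0];dc.append(cv2.fitEllipse(cv2.convexHull(k))[0])
    k=c(C,(0,60,10),(15,255,120),n,22)[0];M=cv2.moments(k);bc.append((M["m10"]/M["m00"],M["m01"]/M["m00"]))
print("dish rim",tri(S,dc[0],D,dc[1]),"ball",tri(S,bc[0],D,bc[1]),"tcp",t,"ft",s["ft_force"])
E
python3 m.py
```

```text
clock: 8.5
tcp_pos: [0.4975, 0.1515, 0.2439]
ee_rot: [[-1.0, 0.0, -0.0], [0.0, 1.0, 0.0], [0.0, 0.0, -1.0]]
ft_force: [1.0, 1.1, -2.3]
width: 0.023
finger_force: 58.8
clock: 9.88
tcp_pos: [0.4974, 0.1515, 0.2577]
ee_rot: [[-1.0, -0.0, -0.0], [-0.0, 1.0, -0.0], [0.0, -0.0, -1.0]]
ft_force: [-0.0, 0.2, -2.9]
width: 0.0233
finger_force: 58.8
dish rim (array([0.495, 0.247, 0.186]), np.float64(0.0008490989319472738)) ball (array([0.495, 0.247, 0.193]), np.float64(0.0006135553889384676)) tcp [0.497 0.151 0.258] ft [ 0.122 -0.21  -4.02 ]
```

```bash
python3 -m handwheel '[[0,0,0.04,0,1],[0,0,0.1,0,1],[0,0,0.18,0,1],[0,0,0.26,0,1],[0,0,0.34,0,1],[0,0,0.42,0,1],[0,0,0.5,0,1],[0,0,0.58,0,1],[0,0,0.66,0,1],[0,0,0.74,0,1],[0,0,0.79,0,1],[0,0,0.8,0,1]]'
python3 -m handwheel '[[0,0,0.03,0,1],[0,0,0.1,0,1],[0,0,0.18,0,1],[0,0,0.24,0,1],[0,0,0.3,0,1],[0,0,0.34,0,1],[0,0,0.35,0,1],[0,0,0.35,0,1],[0,0,0.35,0,1]]'
python3 m.py
python3 -m handwheel '[[0,0,0,-0.1,1],[0,0,0,-0.3,1],[0,0,0,-0.6,1],[0,0,0,-1,1],[0,0,0,-1.4,1],[0,0,0,-1.8,1],[0,0,0,-2.2,1],[0,0,0,-2.6,1],[0,0,0,-2.9,1],[0,0,0,-3.1,1],[0,0,0,-3.2,1],[0,0,0,-3.2,1]]'
python3 m.py
```

```text
clock: 11.48
tcp_pos: [0.4976, 0.1515, 0.298]
ee_rot: [[-1.0, 0.0, 0.0], [0.0, 1.0, 0.0], [-0.0, 0.0, -1.0]]
ft_force: [0.1, 0.8, -3.3]
width: 0.0234
finger_force: 58.8
clock: 12.6
tcp_pos: [0.4974, 0.1515, 0.3152]
ee_rot: [[-1.0, -0.0, -0.0], [-0.0, 1.0, -0.0], [0.0, -0.0, -1.0]]
ft_force: [0.1, -1.1, -2.3]
width: 0.0234
finger_force: 58.9
dish rim (array([0.494, 0.246, 0.242]), np.float64(0.0009073252668555597)) ball (array([0.495, 0.248, 0.251]), np.float64(0.00034718668492655507)) tcp [0.497 0.151 0.315] ft [-0.277  0.838 -4.568]
clock: 14.2
tcp_pos: [0.4975, 0.1515, 0.3153]
ee_rot: [[-0.944, 0.329, -0.0], [0.329, 0.944, -0.0], [0.0, -0.0, -1.0]]
ft_force: [-0.7, 0.3, -3.1]
width: 0.0234
finger_force: 58.9
dish rim (array([0.525, 0.241, 0.242]), np.float64(0.0007045586801640808)) ball (array([0.526, 0.243, 0.251]), np.float64(0.0005811684671031873)) tcp [0.497 0.152 0.315] ft [ 0.577 -0.365 -2.692]
```

Ball still centred. Now the rest of the turn.

```bash
python3 -m handwheel '[[0,0,0,-0.1,1],[0,0,0,-0.3,1],[0,0,0,-0.7,1],[0,0,0,-1.2,1],[0,0,0,-1.7,1],[0,0,0,-2.2,1],[0,0,0,-2.7,1],[0,0,0,-3.2,1],[0,0,0,-3.6,1],[0,0,0,-3.9,1],[0,0,0,-4,1],[0,0,0,-4,1]]'
python3 -m handwheel '[[0,0,0,-0.1,1],[0,0,0,-0.3,1],[0,0,0,-0.7,1],[0,0,0,-1.2,1],[0,0,0,-1.7,1],[0,0,0,-2.2,1],[0,0,0,-2.7,1],[0,0,0,-3.2,1],[0,0,0,-3.6,1],[0,0,0,-3.9,1],[0,0,0,-4,1],[0,0,0,-4,1]]'
python3 m.py
python3 -m handwheel '[[0,0,0,-0.1,1],[0,0,0,-0.3,1],[0,0,0,-0.7,1],[0,0,0,-1.2,1],[0,0,0,-1.7,1],[0,0,0,-2.2,1],[0,0,0,-2.7,1],[0,0,0,-3.2,1],[0,0,0,-3.5,1],[0,0,0,-3.7,1],[0,0,0,-3.8,1],[0,0,0,-3.8,1]]'
python3 -m handwheel '[[0,0,0,0,1],[0,0,0,0,1],[0,0,0,0,1],[0,0,0,0,1],[0,0,0,0,1],[0,0,0,0,1],[0,0,0,0,1],[0,0,0,0,1]]'
python3 m.py
python3 - <<'E'
from plant import *
from h import *
S,D=camera("scene"),camera("side")
cv2.imwrite("pics/f.png",np.hstack([cv2.resize(c["img"][100:300,200:400],(400,400),interpolation=cv2.INTER_CUBIC) for c in(S,D)]))
for C in(S,D):
    e=[]
    for k in blobs(C["img"],(18,110,120),(35,255,255),(220,130,400,290),25)[:4]:
        M=cv2.moments(k);p=(M["m10"]/M["m00"],M["m01"]/M["m00"]);print(np.round(p,1),cv2.contourArea(k),plane(C,*p,.245).round(3))
E
```

```text
clock: 15.8
tcp_pos: [0.4975, 0.1515, 0.3153]
ee_rot: [[-0.729, 0.684, -0.0], [0.684, 0.729, -0.0], [0.0, -0.0, -1.0]]
ft_force: [-0.9, -0.6, -4.3]
width: 0.0232
finger_force: 58.9
clock: 17.3
tcp_pos: [0.4974, 0.1515, 0.3153]
ee_rot: [[-0.388, 0.922, -0.0], [0.922, 0.388, 0.0], [0.0, -0.0, -1.0]]
ft_force: [-0.0, 0.0, -3.3]
width: 0.0234
finger_force: 58.9
dish rim (array([0.58 , 0.188, 0.242]), np.float64(0.0006580436183979907)) ball (array([0.581, 0.192, 0.252]), np.float64(0.0005730222181933353)) tcp [0.497 0.152 0.315] ft [-0.22   0.194 -3.797]
clock: 18.9
tcp_pos: [0.4975, 0.1515, 0.3153]
ee_rot: [[-0.0, 1.0, 0.0], [1.0, 0.0, 0.0], [0.0, 0.0, -1.0]]
ft_force: [-1.1, 0.4, -3.0]
width: 0.0237
finger_force: 58.9
clock: 19.9
tcp_pos: [0.4975, 0.1515, 0.3153]
ee_rot: [[0.0, 1.0, -0.0], [1.0, -0.0, 0.0], [0.0, -0.0, -1.0]]
ft_force: [0.6, -1.6, -4.2]
width: 0.0232
finger_force: 58.9
dish rim (array([0.587, 0.153, 0.243]), np.float64(0.00048086495772689384)) ball (array([0.587, 0.155, 0.252]), np.float64(0.0006198134238192696)) tcp [0.497 0.151 0.315] ft [-0.624 -0.359 -3.476]
[361.8 220.6] 184.0 [0.49  0.348 0.245]
[287.1 185.2] 131.0 [0.588 0.222 0.245]
[352.5 212.4] 75.0 [0.497 0.325 0.245]
[271.2 146.3] 53.0 [0.584 0.075 0.245]
[322.  241.4] 212.0 [0.458 0.273 0.245]
[333.2 254.8] 201.5 [0.443 0.3   0.245]
[294.9 214. ] 175.5 [0.499 0.211 0.245]
[245.4 218.9] 153.5 [0.589 0.223 0.245]
```

View pics/f.png

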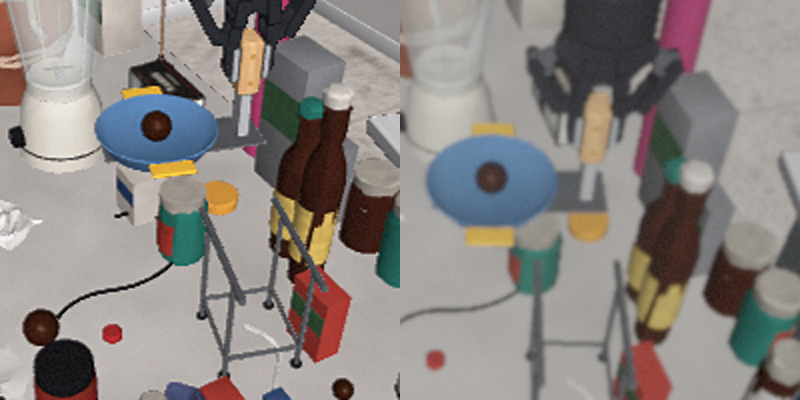

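The dish sits level on the lifter with its ears along y (within about 2°). The ball is centred at crop (155,126) and the dish is about 0.23 m up. Handing in.

```bash
python3 -c "
from plant import *
print(sign_off())"
```

```text
the job is handed in; nothing more can be done
None
```

I handed the job in with the dish level on the lifter about 23 cm up (8 cm above the rails). It was turned a quarter turn with its ears within about 2° of the rails' direction and the ball in its middle; `sign_off()` gave no verdict.

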